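Close up the dry-laid tiles round the tap pipe

ROBOT

A 6-joint arm with a two-finger parallel gripper is mounted at the origin on a cart in front of the work surface, level with it; the furniture and walls round the work are solid. World frame = base frame: x ahead of the robot, y to its left, z up, the work surface at z = 0. Lengths are in m, angles in rad, forces in N, time in s.
With the tool pointing down it reaches from about 0.25 to 0.85 m from the base axis. Payload 12.5 kg.
Tool frame: the origin (TCP) lies midway between the tips of the shut fingers; the grasp point (between the pads) lies 19 mm behind it; z points along the fingers, y is the direction in which the jaws open and shut (so a half turn about z gives the same grasp; the last joint's range is limited). The gripper opens to 93 mm and grips with 3 to 60 N. Pads are 15 mm wide; open, the fingers measure 128 mm over their backs; the gripper's body (75 mm by 188 mm) begins 65 mm behind the grasp point.
Start: joints at [1.033, 0.351, 1.652, -0, 1.139, -0.085], TCP at [0.241, 0.495, 0.219] pointing down, gripper open.
Joint ranges: [-2.75, 2.75], [-0.79, 2.1], [0.01, 2.65], [-1.57, 4.71], [0.07, 3.14], [-2.87, 2.87]. Speed limits (rad/s): [2.22, 2.22, 2.79, 3.14, 3.14, 3.14].

INTERFACE

Orientations are given as [roll, pitch, yaw] about the fixed x, y, z axes, in that order (R = Rz(yaw) Ry(pitch) Rx(roll)).
In Python, from cell import * gives the robot as it stands. The module is installed in compiled form; this text tells all that it offers.
- The arm moves only by the tool move_arm, never from a script. Its arguments are lists of equal length, an entry for each row: "fingers": the closure in counts, from 0 (fully open) to 255 (shut); "dp": the shift along the tool's x, y, z in cm, a list of three; "delta_rot": the turn, a rotation vector about the tool's x, y, z in degrees, a list of three. In form: {"fingers": [fingers, ...], "dp": [[dx, dy, dz], ...], "delta_rot": [[ax, ay, az], ...]}. A call has 1 to 20 rows; each row is the pose to reach, as a shift and turn from the pose commanded when the call began, along the tool's axes at that moment; what a row does not reach only later rows make up. A row lasts 1/8 s, in which the tool goes at most 62.5 mm and 10.7 degrees, less where a joint would pass 70% of its speed; a pose out of reach is approached as far as the arm can. A call with a gripper value outside its range is refused whole. The fingers move at their own pace and stop on an object; "newtons" is the grip in N (left out, the last holds). Time passes only in rows, so rows that repeat a pose let the fingers close. It gives the time, the measured TCP pose, the force and the opening at its end, in the units of the state.
- observe(): the state, without advancing time (a new reading comes with each control period).
- capture(name): name is "scene" or "side" or "wrist"; returns a dict with "image" (400x640x3 uint8, red, green, blue), "range_z" (400x640 float32, m along the optical axis (not along the pixel's ray), 0 where there is no reading), "fx", "fy", "cx", "cy" (pixels), "xyz" and "rotation" of the camera in the world. Camera axes: x right, y down, z forward; pixel columns grow to the right and rows downward; lengths in m; the calibration is good to about 2 mm. The wrist camera is an equidistant fisheye: a pixel r from the principal point sees the ray r / f radians off the axis. A picture is of the moment at which its call begins.
- job_done(): hands the job in, once; it reports no verdict.
Trained networks look in a picture, given as the dict that the camera call returned (one of the last four; its "shot" number tells which), for a name from the list of things; names that differ only in an ending like _2 or _b are one class to them, and where a whole thing is asked for, a point or a joint stands for the part that bears it (a point fixed in the world has none). Each returns a list of dicts, best first, with "p" (0 to 1); they miss things now and then, are a little off and sometimes report something else, mostly with a low value. They report only what shows in the picture. A call takes as long as a camera call. They do not tell look-alikes from the thing itself.
- masks_of(picture, label): "pixels" (400x640 bool, what is visible of it) and "uv" ([column, row] in pixels, amid what is visible of it).
The state is a dict: "time": time; "qpos": joint angles; "joint_vel": joint speeds; "joint_torque": joint torques, N m; "eef_pos": TCP position; "ee_rot": TCP orientation; "wrist_force": force on the tool from outside, world axes, zero at the start; "wrist_torque": the same for the moment, N m; "finger_gap": opening from 0.0 (shut) to 1.0 (fully open).
Only numpy, scipy, OpenCV 4.12 (cv2) and the standard library are available. Lean on these libraries where they do the work, as an engineer would, in place of code of your own. Each camera call takes 0.05 s, during which the arm holds its last target. There are 200 camera calls.

TASK

On the worktop repair panel, slide the notched tile sideways so that its notch goes round the pipe and it sits tight in the corner of the two metal trims. Then slide the plain tile that lay in front of it into the place this has freed, tight against the far trim and the notched tile, square and with joints of only a few millimetres. Keep the tiles flat on the board all the time (slide them, never lift them), leave the tile that is already laid in front of the pipe where it is, and do not disturb the mug, the tape roll or the marker.

Things in the scene. Friction and masses are not known exactly. Their poses are not given: they have to be found in the camera images.
- panel: Grey cement board fixed to the worktop, 270 (x) x 310 (y) x 12 mm. Origin: centre of its underside; x away from the robot, y to its left, turned up to 0.2 rad. Aluminium trims 12 mm high, 6 mm thick run along its whole far side (inner face at x = 122 mm) and whole left side (inner face at y = 142 mm); near and right sides are open. A capped pipe stands in the far left corner.
- trim_corner (a point): Inner corner where the faces of the far and left trims meet, at the board's top (12 mm over the worktop), at panel (122, 142, 12) mm; axes as the panel's. The board runs 257 mm from here towards -x and 297 mm towards -y. At the end the notched tile's centre is about (-50, -50) mm from here and the next tile's about (-50, -150) mm.
- pipe_foot (a point): Axis of the fixed copper pipe at the board's top, 52 mm from the far trim, 50 mm from the left trim. Pipe 24 mm thick, 61 mm tall over the board, with a brass cap 29 mm wide from 36 mm up. Axes as the panel's.
- notched_tile: White ceramic tile 100 x 100 x 12 mm, 0.2 kg, with a U notch 36 mm wide, 68 mm deep in the middle of its left (+y) edge. Origin: centre of the full square, underside. Starts by the far trim, 3 mm off it, right of the pipe, notch to the pipe, within 0.03 rad of square; must travel 100 to 135 mm in panel +y. Too wide to grip: push it by its free right edge. Friction 1 to 3 N.
- next_tile: Plain white tile 100 x 100 x 12 mm, 0.26 kg. Origin: centre of its underside, axes along its edges. Starts in front of (nearer the robot than) the notched tile, within 0.1 rad of square. Its place is the one the notched tile leaves, about 120 mm towards the far trim and 20 to 30 mm to the left. Push it by its free near edge and right edge. Friction 1 to 3 N.
- laid_tile: Loose plain white-glazed tile 100 x 100 x 12 mm that already lies right, by the left trim, in front of the pipe. Origin at the centre of its underside, axes along its edges. To be left where it is.
- tape_roll: Roll of grey tape lying flat, 99 x 97 x 48 mm, origin at the centre of its underside. Bystander.
- marker: Marker pen lying on the worktop, 135 mm long, 16 mm thick, origin under its middle. Bystander.
- mug: Green and white mug, 86 x 120 x 100 mm, upright, origin at the centre of its underside. Bystander.
Mind the look-alikes: they are no part of the job. What is shaped like the next_tile but yellow is not meant.

How it is judged:
By the outcome, as a careful person would: the job done as asked, in the order asked, and still so for the second after the job is handed in, with the robot touching nothing.
It also fails if it takes over 51 s, if anything falls off the work surface, if the arm or the gripper's body presses on something with over 40 N, if the wrist force passes 120 N, or if a joint passes its speed limit or range.

## Working session

There is one attempt and no reset: what is moved stays moved. The work goes in short steps, Python scripts to look and compute and a tool call to move; the robot and the scene stay as the last step left them, time stands still between calls to the robot, and variables do not carry over. Pictures are saved under pics/ and viewed, about 8 in all and at most 12, crops included, and the job is handed in when it is done.

Besides the shell and the picture viewer there is one more tool, called as name(argument=value, ...) on one line, values as JSON. move_arm: Moves the arm, as the interface text tells. Its arguments: {"type":"object","properties":{"fingers":{"type":"array"},"dp":{"type":"array"},"delta_rot":{"type":"array"},"newtons":{"type":"number"}},"required":["fingers","dp","delta_rot"]}

```bash
mkdir -p pics
cat > h.py <<'E'
from cell import *
import numpy as np, cv2
def world(c,u,v,z=None):
    "pixels->world by range (z None) or by intersecting plane z; pinhole cams"
    u=np.asarray(u,float);v=np.asarray(v,float)
    d=np.stack([(u-c['cx'])/c['fx'],(v-c['cy'])/c['fy'],np.ones_like(u)],-1)
    R=np.array(c['rotation']);t=np.array(c['xyz'])
    w=d@R.T
    if z is None:
        s=c['range_z'][np.round(v).astype(int),np.round(u).astype(int)]
    else: s=(z-t[2])/w[...,2]
    return t+w*s[...,None]
def save(c,n): cv2.imwrite(f'pics/{n}.png',c['image'][:,:,::-1])
E
python3 - <<'E'
from h import *
s=observe();print({k:np.round(s[k],3) for k in s})
for n in('scene','side'):
    c=capture(n);save(c,n+'0');print(n,np.round(c['xyz'],3),np.round(c['rotation'],3).tolist(),c['fx'],c['cx'],c['cy'])
    for l in('panel','notched_tile','next_tile','laid_tile','pipe_foot','tape_roll','marker','mug'):
        try:
            for m in masks_of(c,l)[:4]:
                p=m['pixels'];vv,uu=np.nonzero(p&(c['range_z']>0));w=world(c,uu,vv)
                print(l,round(m['p'],2),np.round(m['uv']),p.sum(),np.round(np.median(w,0),3),np.round(np.percentile(w,[2,98],axis=0),3).tolist())
        except Exception as e: print(l,e)
E
```

```text
{'time': np.float64(0.0), 'qpos': array([ 1.033,  0.351,  1.652,  0.   ,  1.139, -0.085]), 'joint_vel': array([ 0.001, -0.001, -0.   ,  0.001,  0.001,  0.   ]), 'joint_torque': array([-1.0000e-03, -4.9733e+01, -2.8525e+01,  7.0000e-02,  2.6000e-02,
       -0.0000e+00]), 'eef_pos': array([0.24 , 0.494, 0.218]), 'ee_rot': array([-3.14 , -0.   ,  2.689]), 'wrist_force': array([-0.696,  0.171, -0.4  ]), 'wrist_torque': array([ 0.04 , -0.041, -0.022]), 'finger_gap': np.float64(1.001)}
scene [-0.045 -0.569  0.702] [-2.228, -0.003, -0.759] 363.87321433809944 323.6157510609156 202.45598433288455
panel operands could not be broadcast together with shapes (3,) (3327,3327) 
notched_tile operands could not be broadcast together with shapes (3,) (496,496) 
next_tile operands could not be broadcast together with shapes (3,) (1083,1083) 
laid_tile operands could not be broadcast together with shapes (3,) (533,533) 
pipe_foot operands could not be broadcast together with shapes (3,) (3279,3279) 
tape_roll operands could not be broadcast together with shapes (3,) (1369,1369) 
marker operands could not be broadcast together with shapes (3,) (84,84) 
mug operands could not be broadcast together with shapes (3,) (2407,2407) 
side [-0.087 -0.972  0.499] [-1.917, -0.0, -0.553] 378.35774904073065 315.57231683064373 192.03833646693914
panel operands could not be broadcast together with shapes (3,) (293,293) 
notched_tile operands could not be broadcast together with shapes (3,) (1626,1626) 
next_tile operands could not be broadcast together with shapes (3,) (495,495) 
laid_tile operands could not be broadcast together with shapes (3,) (316,316) 
pipe_foot operands could not be broadcast together with shapes (3,) (1607,1607) 
tape_roll operands could not be broadcast together with shapes (3,) (1043,1043)
```

```bash
sed -i "s/R=np.array(c\['rotation'\])/R=Rm(c['rotation'])/; s/^import numpy as np, cv2/import numpy as np, cv2\nfrom scipy.spatial.transform import Rotation\ndef Rm(r): return Rotation.from_euler('xyz',r).as_matrix()/" h.py
python3 - <<'E'
from h import *
ims=[]
for n in('scene','side','wrist'):
    c=capture(n);save(c,n+'0');ims.append(c['image'])
    if n=='wrist': print(np.round(c['xyz'],3),np.round(c['rotation'],3),c['fx'],c['cx'],c['cy']);continue
    for l in('panel','notched_tile','next_tile','laid_tile','pipe_foot','tape_roll','marker','mug'):
            for m in masks_of(c,l)[:4]:
                p=m['pixels'];vv,uu=np.nonzero(p&(c['range_z']>0));w=world(c,uu,vv)
                print(n,l,round(m['p'],2),np.round(m['uv']),p.sum(),np.round(np.median(w,0),3),np.round(np.percentile(w,[2,98],axis=0),3).tolist())
E
```

```text
scene panel 0.78 [307. 205.] 3303 [0.545 0.117 0.013] [[0.421, 0.031, 0.003], [0.687, 0.333, 0.049]]
scene notched_tile 0.8 [319. 185.] 499 [0.615 0.149 0.024] [[0.578, 0.113, 0.014], [0.675, 0.206, 0.027]]
scene notched_tile 0.53 [269. 180.] 615 [0.511 0.268 0.024] [[0.467, 0.225, 0.014], [0.565, 0.322, 0.027]]
scene next_tile 0.6 [293. 197.] 746 [0.507 0.149 0.024] [[0.463, 0.106, 0.013], [0.561, 0.203, 0.027]]
scene next_tile 0.57 [326. 250.] 1141 [ 0.441 -0.08   0.012] [[0.388, -0.133, 0.002], [0.499, -0.023, 0.015]]
scene laid_tile 0.97 [270. 182.] 651 [0.513 0.269 0.024] [[0.467, 0.226, 0.012], [0.572, 0.326, 0.027]]
scene laid_tile 0.42 [307. 206.] 3162 [0.545 0.111 0.013] [[0.422, 0.032, 0.003], [0.687, 0.334, 0.051]]
scene laid_tile 0.19 [266. 146.] 48 [0.631 0.465 0.015] [[0.624, 0.424, 0.009], [0.637, 0.522, 0.018]]
scene pipe_foot 0.97 [304. 206.] 3099 [0.548 0.112 0.013] [[0.422, 0.032, 0.005], [0.686, 0.332, 0.05]]
scene tape_roll 0.47 [308. 207.] 3040 [0.554 0.109 0.013] [[0.422, 0.032, 0.004], [0.687, 0.332, 0.046]]
scene marker 0.44 [266. 147.] 99 [0.634 0.482 0.013]
[... 589 characters left out ...]
79. 190.] 281 [0.514 0.262 0.023] [[0.469, 0.221, 0.014], [0.564, 0.321, 0.025]]
side laid_tile 0.74 [300. 207.] 1622 [0.552 0.1   0.011] [[0.423, 0.027, -0.0], [0.691, 0.335, 0.055]]
side pipe_foot 0.9 [301. 203.] 1566 [0.551 0.098 0.011] [[0.424, 0.027, 0.001], [0.689, 0.333, 0.053]]
side tape_roll 0.96 [332. 249.] 1069 [ 0.409 -0.253  0.031] [[0.369, -0.283, 0.002], [0.458, -0.195, 0.048]]
side tape_roll 0.7 [305. 201.] 1741 [0.551 0.102 0.011] [[0.422, 0.027, -0.001], [0.69, 0.334, 0.053]]
side mug 0.63 [394. 258.] 1962 [ 0.47  -0.42   0.065] [[0.443, -0.464, 0.004], [0.526, -0.356, 0.099]]
[0.165 0.532 0.384] [ 2.838 -0.     1.117] 309.70691628693146 315.49984754467783 196.8698571817972
```

View pics/scene0.png

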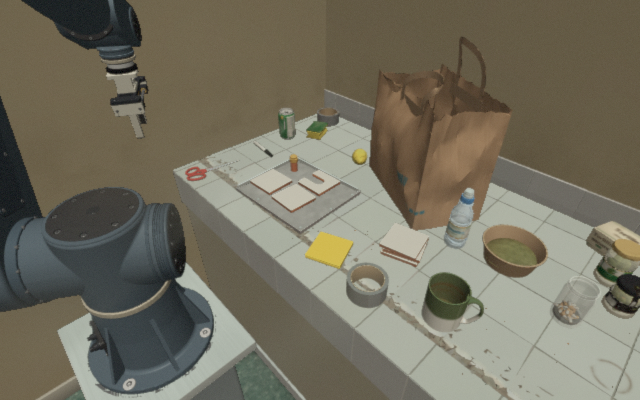

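View pics/wrist0.png

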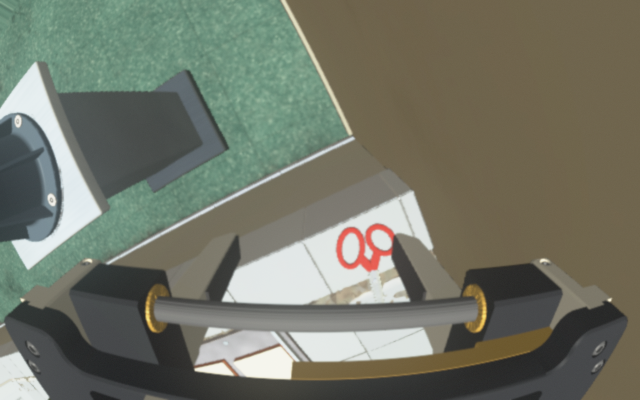

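Scene picture: notched tile at (319,183), plain next tile at (293,197), laid tile at (270,181), and the pipe at (294,162). The yellow tile at (330,250) and the tile stack at (403,243) are look-alikes. I'll move the wrist camera over the panel.

move_arm(fingers=[130, 130, 130, 130, 130, 130, 130, 130, 130, 130, 130, 130, 130, 130], dp=[[-53, -27, -5], [-53, -27, -5], [-53, -27, -5], [-53, -27, -5], [-53, -27, -5], [-53, -27, -5], [-53, -27, -5], [-53, -27, -5], [-53, -27, -5], [-53, -27, -5], [-53, -27, -5], [-53, -27, -5], [-53, -27, -5], [-53, -27, -5]], delta_rot=[[0, 0, 64], [0, 0, 64], [0, 0, 64], [0, 0, 64], [0, 0, 64], [0, 0, 64], [0, 0, 64], [0, 0, 64], [0, 0, 64], [0, 0, 64], [0, 0, 64], [0, 0, 64], [0, 0, 64], [0, 0, 64]])

```text
time: 3.6
eef_pos: [0.5987, 0.0207, 0.2688]
ee_rot: [3.141, -0.0, 1.573]
wrist_force: [-0.1, -1.1, 0.4]
finger_gap: 0.492
```

```bash
cat >> h.py <<'E'
def wproj(c,P):
    "world->wrist fisheye pixels"
    p=(np.asarray(P,float)-np.array(c['xyz']))@Rm(c['rotation'])
    r=np.hypot(p[...,0],p[...,1]);th=np.arctan2(r,p[...,2]);k=th/np.maximum(r,1e-9)
    return np.stack([c['cx']+c['fx']*k*p[...,0],c['cy']+c['fy']*k*p[...,1]],-1)
def rect(c,z,x0,x1,y0,y1,mm=1.0):
    "top-down view at plane z; image up = +x, left = +y; 1 px = mm"
    X=np.arange(x1,x0,-mm/1000);Y=np.arange(y1,y0,-mm/1000)
    P=np.stack(np.broadcast_arrays(X[:,None],Y[None],z),-1)
    m=wproj(c,P).astype(np.float32)
    return cv2.remap(c['image'],m[...,0],m[...,1],cv2.INTER_LINEAR)
E
python3 - <<'E'
from h import *
s=observe();print(s['time'],np.round(s['eef_pos'],4),np.round(s['ee_rot'],3),np.round(s['qpos'],2),s['finger_gap'])
c=capture('wrist');save(c,'wrist1');np.savez('w1.npz',**c)
r=rect(c,0.024,.40,.74,-.02,.36,.5);cv2.imwrite('pics/rect1.png',r[:,:,::-1])
for l in('notched_tile','next_tile','laid_tile'):
    for m in masks_of(c,l)[:3]: print(l,round(m['p'],2),np.round(m['uv']),m['pixels'].sum())
E
```

```text
3.6 [0.5987 0.0207 0.2688] [ 3.141 -0.     1.573] [-0.04  0.4   1.46  0.    1.29 -0.05] 0.4917123452814056
notched_tile 0.65 [339.  76.] 4328
next_tile 0.89 [218. 223.] 3695
next_tile 0.84 [253.  67.] 5383
laid_tile 0.69 [253.   9.] 1427
```

View pics/rect1.png

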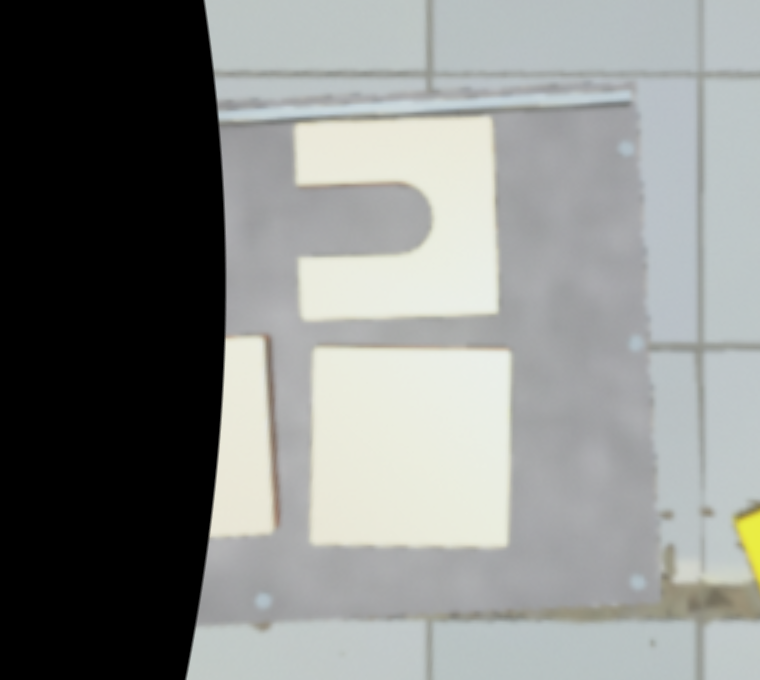

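Rectified view (0.5 mm/px): notched tile corners near (295,123), (492,117), (498,313) and (301,320). Next tile is about (312..511, 347..548), the laid tile is at the left, and the far trim runs along the top. Next I'll fit the lines.

```bash
cat >> h.py <<'E'
def tiles(r,x1,y1,mm):
    hsv=cv2.cvtColor(r,cv2.COLOR_RGB2HSV);R=r.astype(int)
    m=((R.min(2)>195)&(R[...,0]-R[...,2]>5)&(hsv[...,1]<60)).astype(np.uint8)
    m=cv2.morphologyEx(m,cv2.MORPH_OPEN,np.ones((7,7)))
    n,lab,st,ce=cv2.connectedComponentsWithStats(m);out=[]
    for i in range(1,n):
        if st[i,4]<3000: continue
        cs,_=cv2.findContours((lab==i).astype(np.uint8),cv2.RETR_EXTERNAL,cv2.CHAIN_APPROX_NONE)
        (cx,cy),wh,a=cv2.minAreaRect(cs[0])
        a=(a+45)%90-45
        out.append((np.round([x1-cy*mm/1000,y1-cx*mm/1000],4),np.round(np.array(wh)*mm,1),round(-np.radians(a),4)))
    return out
E
python3 - <<'E'
from h import *
c=dict(np.load('w1.npz'))
r=rect(c,0.024,.40,.74,-.02,.36,.5)
for t in tiles(r,.74,.36,.5): print(t)
# trim inner edge: per column strongest bright->dark step near predicted line
g=r.mean(2);pts=[]
for u in range(240,620,4):
    v0=int(124-(u-220)*.051);col=g[v0-12:v0+14,u];d=np.diff(cv2.GaussianBlur(col[:,None],(1,5),0)[:,0]);pts.append((u,v0-12+d[:].argmin()+.5))
pts=np.array(pts);vx,vy,x0,y0=cv2.fitLine(pts.astype(np.float32),cv2.DIST_HUBER,0,.01,.01).ravel()
print('psi',-vy/vx,'pt',.74-y0*.0005,.36-x0*.0005,'res',np.std((pts-[x0,y0])@[-vy,vx]))
# heights and pipe from both fixed cams
for n in('scene','side'):
    c=capture(n);v,u=np.nonzero(c['range_z']>0);w=world(c,u,v)
    b=(w[:,0]>.4)&(w[:,0]<.75)&(w[:,1]>0)&(w[:,1]<.36)
    w=w[b];im=c['image'][v,u][b]
    p=w[(w[:,2]>.055)&(w[:,2]<.085)&(w[:,1]>.2)];print(n,'pipe',len(p),p.mean(0).round(4) if len(p) else '',np.round(p.min(0),3),np.round(p.max(0),3))
    q=w[(abs(w[:,0]-.50)<.03)&(abs(w[:,1]-.15)<.03)];print('tile z',np.median(q[:,2]));q=w[(abs(w[:,0]-.55)<.09)&(abs(w[:,1]-.07)<.02)];print('board z',np.median(q[:,2]))
E
```

```text
(array([0.6306, 0.162 ]), array([98.7, 98.6]), np.float64(0.029))
(array([0.5217, 0.2395]), array([98.5, 30. ]), np.float64(-0.0))
(array([0.5164, 0.1548]), array([98.9, 98.7]), np.float64(-0.0074))
psi 0.05017257 pt 0.6845 0.1508 res 0.6287562038777537
scene pipe 55 [0.6192 0.2796 0.0659] [0.608 0.27  0.055] [0.635 0.295 0.079]
tile z 0.02461810879985571
board z 0.012737264930107906
side pipe 33 [0.6218 0.2755 0.0639] [0.611 0.268 0.056] [0.638 0.287 0.073]
tile z 0.023200203091554433
board z 0.012288236241588701
```

move_arm(fingers=[130, 130, 130, 130, 130, 130, 130, 130], dp=[[5.1, 3.6, 6], [5.1, 3.6, 12], [5.1, 3.6, 18], [5.1, 3.6, 22], [5.1, 3.6, 24], [5.1, 3.6, 25.2], [5.1, 3.6, 25.2], [5.1, 3.6, 25.2]], delta_rot=[[0, 0, -2.8], [0, 0, -2.8], [0, 0, -2.8], [0, 0, -2.8], [0, 0, -2.8], [0, 0, -2.8], [0, 0, -2.8], [0, 0, -2.8]])

```text
time: 4.9
eef_pos: [0.6361, 0.0709, 0.0184]
ee_rot: [3.139, 0.0, 1.621]
wrist_force: [0.8, -0.1, 0.3]
finger_gap: 0.489
```

Run:
```python
from h import *
s=observe();print(s['time'],np.round(s['eef_pos'],4),np.round(s['ee_rot'],4),s['wrist_force'],s['finger_gap'])
c=capture('wrist');save(c,'wrist2')
```

```text
4.9 [0.6361 0.0709 0.0184] [3.1389 0.     1.6205] [ 0.76022185 -0.07308271  0.27062327] 0.48929137776472187
```

View pics/wrist2.png

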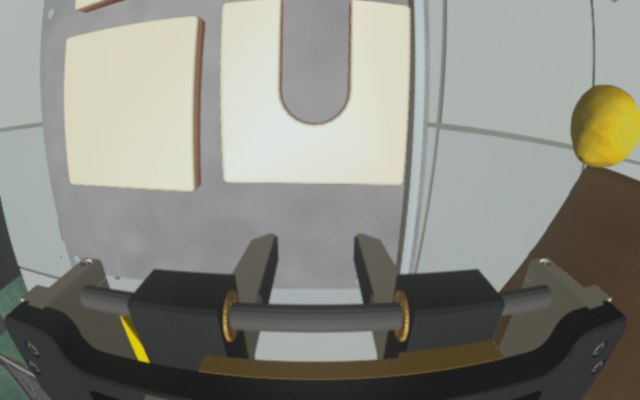

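Wrist picture: fingertips at (265,240) and (365,240) straddle the notched tile's right edge (row 183), clear of the trim. I'll push with a slight +x bias.

move_arm(fingers=[130, 130, 130, 130, 130, 130, 130, 130, 130, 130, 130, 130, 130], dp=[[2, 0, 0.15], [3, 0, 0.15], [4, 0, 0.15], [5, 0.05, 0.15], [6, 0.1, 0.15], [7, 0.2, 0.15], [8, 0.3, 0.15], [9, 0.4, 0.15], [10, 0.5, 0.15], [11, 0.5, 0.15], [12, 0.5, 0.15], [13, 0.5, 0.15], [13.5, 0.5, 0.15]], delta_rot=[[0, 0, 0], [0, 0, 0], [0, 0, 0], [0, 0, 0], [0, 0, 0], [0, 0, 0], [0, 0, 0], [0, 0, 0], [0, 0, 0], [0, 0, 0], [0, 0, 0], [0, 0, 0], [0, 0, 0]])

```text
time: 6.58
eef_pos: [0.6333, 0.2068, 0.0152]
ee_rot: [3.141, -0.0, 1.621]
wrist_force: [-0.9, -1.1, -0.3]
finger_gap: 0.487
```

Run:
```python
from h import *
s=observe();print(s['time'],np.round(s['eef_pos'],4),np.round(s['ee_rot'],4),s['wrist_force'],s['finger_gap'])
c=capture('wrist');save(c,'wrist3')
r=rect(c,0.024,.40,.74,-.02,.36,.5)
for t in tiles(r,.74,.36,.5): print(t)
```

```text
6.575 [0.6333 0.2068 0.0152] [ 3.1413e+00 -1.0000e-04  1.6211e+00] [-0.86622669 -1.14862416 -0.34129549] 0.4869826193058916
(array([0.6198, 0.2633]), array([82. , 78.8]), np.float64(0.1698))
```

View pics/wrist3.png

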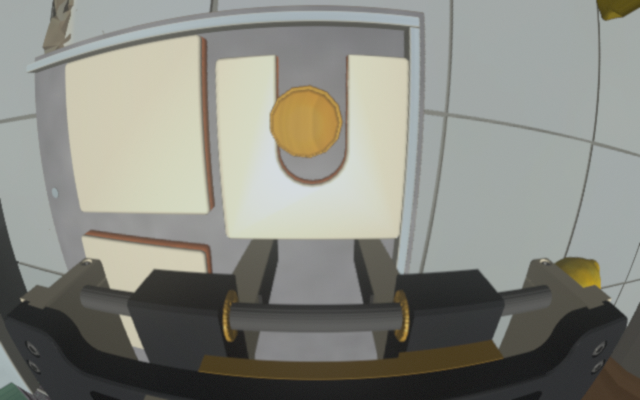

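The notched tile is round the pipe (pipe cap at (306,120)), square, with about 25 mm to the left trim. Continuing.

move_arm(fingers=[130, 130, 130, 130, 130, 130], dp=[[0.8, 0.1, -0.1], [1.5, 0.2, -0.1], [2.0, 0.25, -0.1], [2.2, 0.25, -0.1], [2.4, 0.25, -0.1], [2.5, 0.25, -0.1]], delta_rot=[[0, 0, 0], [0, 0, 0], [0, 0, 0], [0, 0, 0], [0, 0, 0], [0, 0, 0]])

```text
time: 7.38
eef_pos: [0.6346, 0.2248, 0.0162]
ee_rot: [-3.138, 0.009, 1.621]
wrist_force: [-3.1, -43.3, 10.7]
finger_gap: 0.491
```

Run:
```python
from h import *
s=observe();print(s['time'],np.round(s['eef_pos'],4),np.round(s['ee_rot'],4),s['wrist_force'])
c=capture('wrist');save(c,'wrist4')
i=c['image'][0:260,200:460,::-1];cv2.imwrite('pics/w4c.png',cv2.resize(i,None,fx=2.3,fy=2.3,interpolation=cv2.INTER_CUBIC))
```

```text
7.375 [0.6346 0.2248 0.0162] [-3.1384  0.0093  1.6212] [ -3.12273874 -43.34394408  10.68264133]
```

View pics/w4c.png

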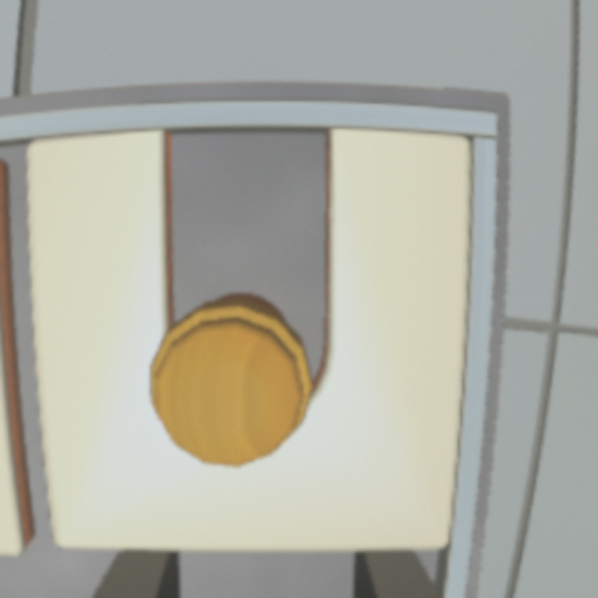

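The notched tile is seated tight against both trims (the corner in the crop is closed). Retreat, turn the tool, and set the fingers behind the next tile's near edge.

move_arm(fingers=[130, 130, 130, 130, 130, 130, 130, 130, 130, 130, 130, 130, 130, 130, 130, 130], dp=[[-3, 0, -0.1], [-4, 0, -5], [-5, -2, -10], [-6, -7, -11], [-7.2, -12, -11], [-7.2, -17, -11], [-7.2, -20.2, -11], [-7.2, -20.2, -11], [-7.2, -20.2, -11], [-7.2, -20.2, -11], [-7.2, -20.2, -11], [-7.2, -20.2, -11], [-7.2, -20.2, -6], [-7.2, -20.2, -2], [-7.2, -20.2, 0], [-7.2, -20.2, 0]], delta_rot=[[0, 0, 0], [0, 0, 0], [0, 0, 9], [0, 0, 18], [0, 0, 27], [0, 0, 36], [0, 0, 45], [0, 0, 55], [0, 0, 65], [0, 0, 75], [0, 0, 85], [0, 0, 90], [0, 0, 90], [0, 0, 90], [0, 0, 90], [0, 0, 90]])

```text
time: 9.43
eef_pos: [0.436, 0.1493, 0.0154]
ee_rot: [3.141, 0.002, 0.05]
wrist_force: [-0.6, 0.6, 1.3]
finger_gap: 0.492
```

Run:
```python
from h import *
s=observe();print(s['time'],np.round(s['eef_pos'],4),np.round(s['ee_rot'],4),s['wrist_force'],np.round(s['qpos'],2))
c=capture('wrist');save(c,'wrist5')
r=rect(c,0.024,.40,.74,-.02,.36,.5)
for t in tiles(r,.74,.36,.5): print(t)
```

```text
9.425 [0.436  0.1493 0.0154] [3.1415e+00 1.7000e-03 4.9700e-02] [-0.62793605  0.59683907  1.25561477] [0.23 0.53 2.01 0.   0.6  1.75]
(array([0.516 , 0.1468]), array([95. , 79.5]), np.float64(-0.0))
```

View pics/wrist5.png

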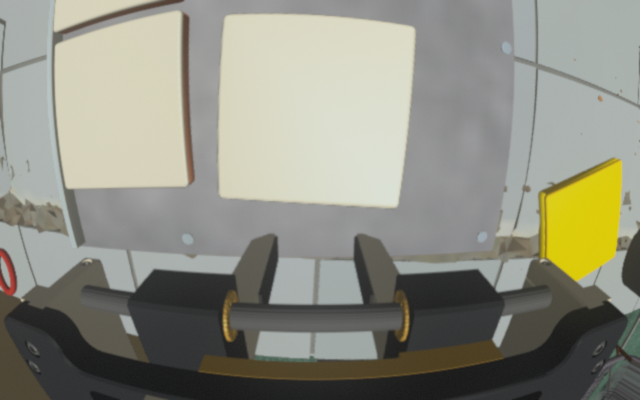

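Fingers sit behind the plain tile's near edge (tile at (315,110), laid tile clear at left). Pushing towards the far trim.

move_arm(fingers=[130, 130, 130, 130, 130, 130, 130, 130, 130, 130, 130, 130, 130], dp=[[1.5, 0, -0.1], [2.5, 0, -0.1], [3.5, 0, -0.1], [4.5, 0, -0.1], [5.5, 0, -0.1], [6.5, 0, -0.1], [7.5, 0, -0.1], [8.5, 0, -0.1], [9.5, 0, -0.1], [10.5, 0, -0.1], [11.5, 0, -0.1], [12.5, 0, -0.1], [12.8, 0, -0.1]], delta_rot=[[0, 0, 0], [0, 0, 0], [0, 0, 0], [0, 0, 0], [0, 0, 0], [0, 0, 0], [0, 0, 0], [0, 0, 0], [0, 0, 0], [0, 0, 0], [0, 0, 0], [0, 0, 0], [0, 0, 0]])

```text
time: 11.1
eef_pos: [0.5648, 0.1555, 0.0171]
ee_rot: [-3.142, -0.0, 0.05]
wrist_force: [-3.3, 0.1, 1.6]
finger_gap: 0.491
```

Run:
```python
from h import *
s=observe();print(s['time'],np.round(s['eef_pos'],4),np.round(s['ee_rot'],4),s['wrist_force'],np.round(s['qpos'],2))
c=capture('wrist');save(c,'wrist6')
```

```text
11.1 [0.5648 0.1555 0.0171] [-3.1416e+00 -3.0000e-04  4.9700e-02] [-3.30104724  0.09346366  1.59004086] [ 0.19  0.68  1.69 -0.    0.77  1.71]
```

View pics/wrist6.png

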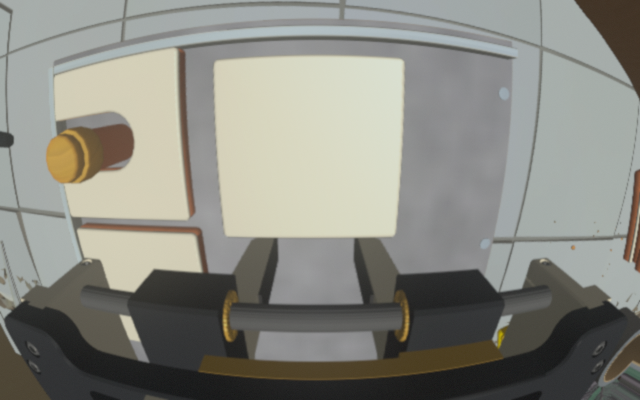

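move_arm(fingers=[130, 130, 130, 130], dp=[[0.6, 0, 0], [1.0, 0, 0], [1.2, 0, 0], [1.3, 0, 0]], delta_rot=[[0, 0, 0], [0, 0, 0], [0, 0, 0], [0, 0, 0]])

```text
time: 11.65
eef_pos: [0.5748, 0.156, 0.0169]
ee_rot: [3.141, 0.006, 0.05]
wrist_force: [-16.2, -1.4, 12.8]
finger_gap: 0.491
```

move_arm(fingers=[130, 130, 130, 130, 130, 130, 130, 130, 130, 130, 130, 130, 130, 130, 130], dp=[[-2, 0, -0.1], [-3, 0, -5], [-3, 2, -11], [0, 5, -11], [3, 8.9, -11], [5.4, 8.9, -11], [5.4, 8.9, -11], [5.4, 8.9, -11], [5.4, 8.9, -11], [5.4, 8.9, -11], [5.4, 8.9, -11], [5.4, 8.9, -6], [5.4, 8.9, -2], [5.4, 8.9, 0], [5.4, 8.9, 0]], delta_rot=[[0, 0, 0], [0, 0, 0], [0, 0, -10], [0, 0, -20], [0, 0, -30], [0, 0, -40], [0, 0, -50], [0, 0, -60], [0, 0, -70], [0, 0, -80], [0, 0, -90], [0, 0, -90], [0, 0, -90], [0, 0, -90], [0, 0, -90]])

```text
time: 13.52
eef_pos: [0.6353, 0.0699, 0.0165]
ee_rot: [-3.14, 0.0, 1.621]
wrist_force: [0.7, 0.7, -0.1]
finger_gap: 0.49
```

Run:
```python
from h import *
s=observe();print(s['time'],np.round(s['eef_pos'],4),np.round(s['ee_rot'],4),s['wrist_force'],np.round(s['qpos'],2))
c=capture('wrist');save(c,'wrist7')
r=rect(c,0.024,.40,.74,-.02,.36,.5)
for t in tiles(r,.74,.36,.5): print(t)
```

```text
13.525 [0.6353 0.0699 0.0165] [-3.1402  0.      1.6206] [ 0.67265072  0.7411935  -0.07008706] [ 0.04  0.76  1.53 -0.    0.85 -0.01]
(array([0.6336, 0.163 ]), array([96.3, 96.3]), np.float64(0.0558))
```

View pics/wrist7.png

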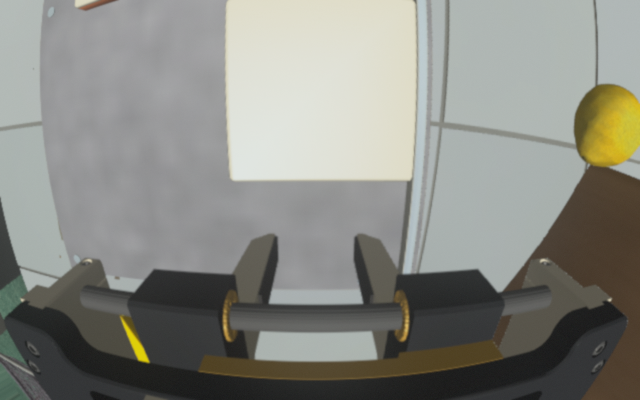

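move_arm(fingers=[130, 130, 130, 130, 130, 130, 130, 130, 130], dp=[[2, 0, 0], [3, 0, 0], [3.7, 0, 0], [4.3, 0.05, 0], [4.8, 0.1, 0], [5.2, 0.15, 0], [5.4, 0.15, 0], [5.5, 0.15, 0], [5.6, 0.15, 0]], delta_rot=[[0, 0, 0], [0, 0, 0], [0, 0, 0], [0, 0, 0], [0, 0, 0], [0, 0, 0], [0, 0, 0], [0, 0, 0], [0, 0, 0]])

```text
time: 14.7
eef_pos: [0.6342, 0.1243, 0.017]
ee_rot: [-3.141, 0.002, 1.621]
wrist_force: [-0.8, -15.7, 1.9]
finger_gap: 0.491
```

Run:
```python
from h import *
s=observe();print(s['time'],np.round(s['eef_pos'],4),np.round(s['ee_rot'],4),s['wrist_force'])
c=capture('wrist');save(c,'wrist8')
i=c['image'][0:260,200:460,::-1];cv2.imwrite('pics/w8c.png',cv2.resize(i,None,fx=2.3,fy=2.3,interpolation=cv2.INTER_CUBIC))
```

```text
14.7 [0.6342 0.1243 0.017 ] [-3.1407e+00  2.4000e-03  1.6209e+00] [ -0.78958557 -15.69198237   1.88606959]
```

View pics/w8c.png

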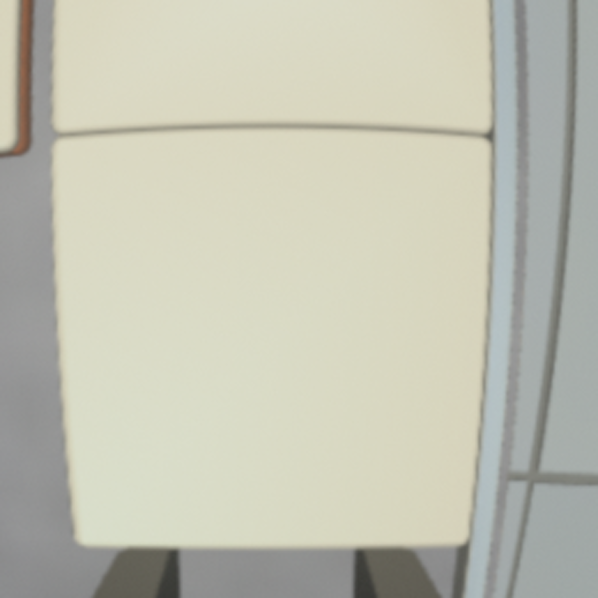

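Both tiles are tight against each other and the far trim, with only a hairline joint at crop row 130. Retreating.

move_arm(fingers=[130, 130, 130, 130, 130, 130, 130, 130, 130], dp=[[-2, -0.1, -0.1], [-4, -0.2, -1], [-5, 0, -7], [-5, 0, -13], [-3, 0, -19], [0, 0, -25], [3, 0, -26], [3, 0, -26], [3, 0, -26]], delta_rot=[[0, 0, 0], [0, 0, 0], [0, 0, 0], [0, 0, 0], [0, 0, 0], [0, 0, 0], [0, 0, 0], [0, 0, 0], [0, 0, 0]])

```text
time: 15.88
eef_pos: [0.6326, 0.1548, 0.2766]
ee_rot: [-3.141, 0.0, 1.62]
wrist_force: [0.3, -0.0, -0.4]
finger_gap: 0.489
```

Run:
```python
from h import *
s=observe();print(s['time'],np.round(s['eef_pos'],4),s['wrist_force'])
c=capture('wrist')
r=rect(c,0.024,.40,.74,.02,.40,.5);cv2.imwrite('pics/rect9.png',r[:,:,::-1])
for t in tiles(r,.74,.40,.5): print(t)
for n in('scene','side'):
    c=capture(n)
    for l in('laid_tile','marker','mug','tape_roll'):
        m=masks_of(c,l)
        if m: print(n,l,round(m[0]['p'],2),np.round(m[0]['uv']))
```

```text
15.875 [0.6326 0.1548 0.2766] [ 0.32369768 -0.04198169 -0.4456073 ]
(array([0.6644, 0.2021]), array([33.4, 65.4]), np.float64(0.0441))
(array([0.628, 0.283]), array([ 99.3, 101.8]), np.float64(0.0534))
(array([0.52  , 0.2753]), array([98. , 97.4]), np.float64(0.054))
scene laid_tile 0.95 [268. 181.]
scene marker 0.68 [298. 199.]
scene mug 0.95 [448. 303.]
scene tape_roll 0.62 [368. 291.]
side laid_tile 0.59 [277. 190.]
side mug 0.84 [395. 257.]
side tape_roll 0.72 [332. 247.]
```

View pics/rect9.png

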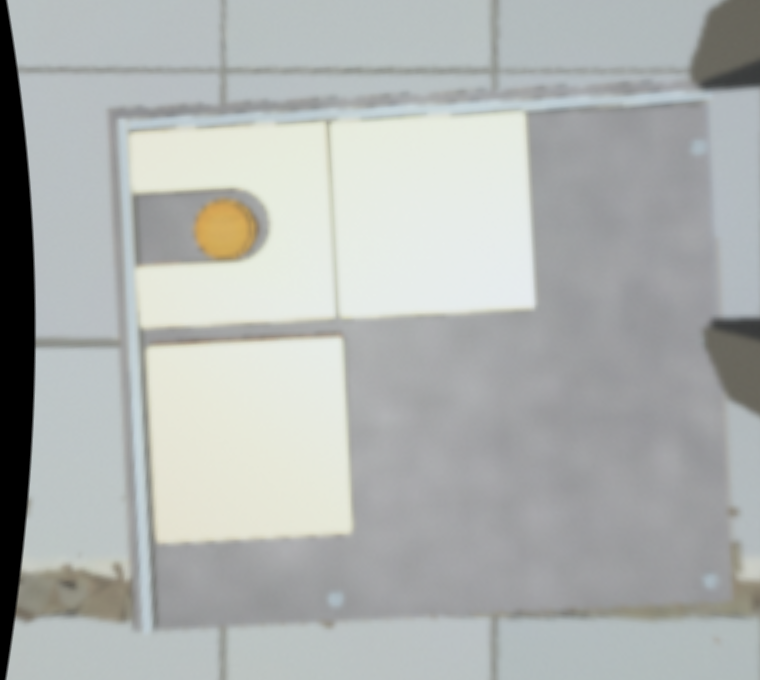

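```bash
python3 -c "
from cell import *
print(job_done())"
```

```text
the job is handed in; nothing more can be done
None
```

The job is done and handed in at about 16 s on the robot's clock.

- **Notched tile:** I pushed it round the pipe into the trim corner; the final top view shows it tight against both trims. The highest wrist force was about 43 N (limit 120 N), at the end of this push.
- **Next tile:** I pushed it to the far trim, then sideways against the notched tile. It sits square to the panel, and the joint between the two is about 1 mm or less in the final picture.
- **Laid tile and bystanders:** The laid tile showed no visible shift. The mug and tape roll were still where they started to within about 2 pixels.

**Failed or doubtful checks:**
- In the last scene picture the network gave a false marker position on the panel (298,199), and the side view found no marker. I never worked near the marker, but its place is not confirmed by that check.
- The automatic tile outline of the next tile came out incomplete in the last view, probably from bright light on the tile. I judged its position from the picture and the contact forces instead.

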